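# Lock the bayonet collar of the nut grinder

### The job

Lock the lid collar of the bench grinder: press the winged dark grey collar down against its springs so that its nose passes under the curved steel rail, and turn it clockwise (seen from above) all the way to the stop at the locked mark, where it must spring back up into the gap between rail and stop. Let go of it and leave the tub, jar, cup and spatula where they are.

Things in the scene. Friction and masses are not known exactly. Their poses are not given: they have to be found in the camera images.
- housing: white bench grinder fixed to the counter: housing 260 x 260 mm, deck at z 55 mm; on it a steel drum (radius 86 mm, to z 108 mm), a neck and a low clear lid (radius 62 mm, knob top at z 154 mm) inside the collar. Origin: on the counter under the drum's axis; z up. Azimuths below are in this frame, counter-clockwise from +x. A dark bar 20 x 7 mm on the deck at azimuth -1.10 rad is the locked mark.
- collar (a joint): turn of the collar about the drum's axis, rad, growing clockwise seen from above; nose azimuth = 1.10 minus this. Starts unlocked, at 0 to 0.3. While raised, the nose is blocked by the rail's end at about 0.55. Middle of the locked gap: 2.20; the nose meets the stop at about 2.235. Friction 0.1 to 0.3 N m: it stays where it is left.
- axis (a point): fixed point on the collar's axis at the raised ring's top, 136 mm up. The collar, a dark grey ring (radius 67 to 92 mm, 16 mm high, 0.35 kg), also moves straight down on springs: 6 N to start, 9 to 12 N at depth, travel 12 mm. It must be 7.5 mm down to pass under the rail (8.5 to 11 is good); under the rail it is held down 7.5 mm without pressing, and can be let go and regrasped.
- nose (a point): middle of the collar's nose, at radius 104 mm: a block on the collar's rim, its only outward projection, reaching to radius 110 mm, 10 mm wide (0.05 rad either side), 8 mm high. 128 mm up when raised, about 120.5 mm under the rail. Its x axis: radially outward through the nose; z up.
- rail_entry (a point): fixed: middle of the near end face of the curved steel rail, radius 104 mm, azimuth +0.50 rad. The rail runs from here clockwise to azimuth -1.015 rad, radius 96 to 112 mm (its posts to 116 mm), underside at z 124.5 mm, top at z 133.5 mm.
- lock_gap (a point): fixed: middle of the locked gap, about 17 mm wide, after the rail's end: where the nose's point must finally be (radius 104 mm, azimuth -1.10 rad, z 128 mm). There the collar rises by itself when let go. Beyond it an upright steel stop block, radius 96 to 116 mm, top z 140 mm, ends the turn.
- wing_a (a point): one of the collar's two equal upright wings, half a turn apart, each 90 deg from the nose (this one counter-clockwise of it): 12 mm thick along the circle, radius 64 to 92 mm, rising 36 mm over the ring's top. Point: radius 78 mm, 26 mm over the ring's top (162 mm up when raised). Pinch it from above across its thickness. Its x axis: along the thickness, y: radial.
- wing_b (a point): the other wing, same form, 90 deg clockwise from the nose; point at the same place on it.
- tub: bystander: open clear tub of chocolates, 150 x 190 x 60 mm, origin under its middle.
- jar: bystander: closed amber jar, radius 34 mm, 110 mm high, origin under its middle.
- cup: bystander: open steel cup, radius 42 mm, 85 mm high, origin under its middle.
- scraper: bystander: spatula about 0.28 m long lying flat on the counter, handle to its -x.

How it is judged:
On the way:
1. the collar is pressed down with its nose under the rail (value of joint collar between 0.7 and 2.05 rad and z of nose in the frame of housing below 0.1225 m), for 0.1 s.
At the end, for the whole second after the job is handed in: the collar stands still at the locked mark (joint 2.14 to 2.26 rad, nose within 7 mm of the middle of the gap) and has sprung up into the gap (nose at most 2.5 mm below its raised height) (value of joint collar between 2.14 and 2.26 rad and z of nose in the frame of housing above 0.1255 m and distance between nose and lock_gap below 0.007 m and velocity of joint collar between -0.1 and 0.1 rad/s); the robot touches nothing.
It fails at once if the clear tub of chocolates is moved by more than 30 mm or tipped (distance of tub from where it was at the start of the episode above 0.03 m or angle between tub's own z axis and vertical above 0.35 rad).
It fails at once if the jar is moved by more than 30 mm or tipped (distance of jar from where it was at the start of the episode above 0.03 m or angle between jar's own z axis and vertical above 0.35 rad).
It fails at once if the steel cup is moved by more than 30 mm or tipped (distance of cup from where it was at the start of the episode above 0.03 m or angle between cup's own z axis and vertical above 0.35 rad).
It fails at once if the spatula is moved by more than 30 mm or tipped (distance of scraper from where it was at the start of the episode above 0.03 m or angle between scraper's own z axis and vertical above 0.35 rad).
It also fails if it takes over 54 s, if anything falls off the work surface, if the arm or the gripper's body presses on something with over 40 N, if the wrist force passes 120 N, or if a joint passes its speed limit or range.

### The arm

A 6-joint arm with a two-finger parallel gripper is mounted at the origin on the work surface. World frame = base frame: x ahead of the robot, y to its left, z up, the work surface at z = 0. Lengths are in m, angles in rad, forces in N, time in s.
With the tool pointing down it reaches from about 0.325 to 0.925 m from the base axis. Payload 3.1 kg.
Tool frame: the origin (TCP) lies on the centre line of the jaws, within the pads' length; the fingertips stand ahead of it and the grasp point (between the pads) lies 11 mm behind it (ctrl.finger_overhang is the z of the fingertips in the tool frame, in m); z points along the fingers, y is the line along which they close (so a half turn about z gives the same grasp; the last joint's range is limited). The gripper opens to 85 mm and grips with 20 to 120 N. Pads are 22 mm wide; open, the fingers measure 114 mm over their backs; the gripper's body (76 mm by 85 mm) begins 54 mm behind the grasp point. The pads swing forward as they close: fully open they stand 13 mm farther back than shut.
Start: joints at [-1.271, 0.217, 1.613, -0, 1.311, -0.112], TCP at [0.25, -0.573, 0.239] pointing down, gripper open.
Joint ranges: [-2.75, 2.75], [-0.78, 2.1], [0.31, 2.55], [-1.13, 4.27], [0.13, 2.63], [-2.58, 2.58]. Speed limits (rad/s): [2.79, 2.79, 3.14, 3.14, 3.14, 3.14].

### API

Orientations are given as a rotation vector (axis times angle).
In Python, from station import ctrl, vision, job, recognise, cut_out, pinpoint gives the robot as it stands. The module is installed in compiled form; this text tells all that it offers.
- The arm moves only by the shell command python3 -m pendant 'ROWS' [FORCE]. ROWS is a JSON object of lists of equal length, an entry for each row: "dp": the shift along the tool's x, y, z normalised to -1 to 1, where 1 is 20 cm, a list of three; "twist": the turn, a rotation vector about the tool's x, y, z normalised to -1 to 1, where 1 is 1.5 rad, a list of three; "claw": the opening, from -1 (shut) to 1 (fully open). A call has exactly 10 rows; each row is the pose to reach, as a shift and turn from the pose commanded when the call began, along the tool's axes at that moment; what a row does not reach only later rows make up. A row lasts 1/10 s, in which the tool goes at most 50 mm and 8.59 degrees, less where a joint would pass 70% of its speed; a pose out of reach is approached as far as the arm can. A call with a number of a shift or a turn outside -1 to 1 is refused whole. A call with a gripper value outside its range is refused whole. The fingers move at their own pace and stop on an object; FORCE is the grip in N (left out, the last holds). Time passes only in rows, so rows that repeat a pose let the fingers close, or fill a call up. It gives the time, the measured TCP pose, the force, the opening and the grip force at its end, in the units of the state.
- ctrl.get_state(): the state, without advancing time (a new reading comes with each control period).
- vision.grab_frame(name): name is "scene" or "top"; returns (picture, depth): 420x560x3 uint8, blue, green, red; 420x560 float32, m along the optical axis (not along the pixel's ray), 0 where there is no reading.
- vision.camera_model(name): a dict with "fx", "fy", "cx", "cy" (pixels), "rvec" (rotation vector, rad) and "tvec" (3), from world to camera coordinates, as OpenCV has them. Camera axes: x right, y down, z forward; pixel columns grow to the right and rows downward; lengths in m; the calibration is good to about 2 mm. A picture is of the moment at which its call begins. camera_model takes no time and is no camera call.
- job.sign_off(): hands the job in; it is judged then, once.
Trained networks look in the newest picture that a camera, given by its name, has taken for a name from the list of things; names that differ only in an ending like _2 or _b are one class to them, and where a whole thing is asked for, a point or a joint stands for the part that bears it (a point fixed in the world has none). Each returns a list of dicts, best first, with "conf" (0 to 1); they miss things now and then, are a little off and sometimes report something else, mostly with a low value. They report only what shows in the picture. A call takes as long as a camera call.
- recognise(camera, name): "point" ([x, y, z] in m, in world coordinates, good to about 4 mm: the middle of the surface that is visible of it).
- cut_out(camera, name): "region" (420x560 bool, what is visible of it).
- pinpoint(camera, name): "point" ([x, y, z] in m, in world coordinates, good to about 4 mm: a listed point, or the origin of a listed thing).
The state is a dict: "time_s": time; "joints": joint angles; "joint_velocities": joint speeds; "joint_efforts": joint torques, N m; "eef_pos": TCP position; "tcp_rot": TCP orientation; "contact_force": force on the tool from outside, world axes, zero at the start; "moment": the same for the moment, N m; "width": finger opening in m; "gripper_force": force on a finger pad.
Only numpy, scipy, OpenCV 4.12 (cv2) and the standard library are available. Lean on these libraries where they do the work, as an engineer would, in place of code of your own. Each camera call takes 0.05 s, during which the arm holds its last target. There are 200 camera calls.

## Working session

There is one attempt and no reset: what is moved stays moved. The work goes in short steps, Python scripts to look and compute and a shell command to move; the robot and the scene stay as the last step left them, time stands still between calls to the robot, and variables do not carry over. Pictures are saved under pics/ and viewed, at most 10 in all, crops included, and the job is handed in when it is done.

```bash
mkdir -p pics; python3 - <<'E'
from station import ctrl, vision, job, recognise, cut_out, pinpoint
import cv2, numpy as np
s=ctrl.get_state(); print(s['eef_pos'],s['tcp_rot'],s['width'],s['time_s'],ctrl.finger_overhang)
for c in ('scene','top'):
    im,d=vision.grab_frame(c); cv2.imwrite(f'pics/{c}0.png',im)
    for n in ('housing','axis','nose','wing_a','wing_b','rail_entry','lock_gap','tub','jar','cup','scraper'):
        print(c,n,[(np.round(r['point'],3).tolist(),round(r['conf'],2)) for r in pinpoint(c,n)[:3]])
E
```

```text
[ 0.24992502 -0.57195765  0.23793393] [-3.07284492e+00 -6.41731784e-01  3.82322463e-04] 0.08559218059377977 0.0 0.008
scene housing [([0.506, 0.034, 0.002], 0.67)]
scene axis [([0.558, 0.122, 0.129], 0.51)]
scene nose [([0.556, 0.12, 0.129], 0.73)]
scene wing_a [([0.584, -0.008, 0.162], 0.76), ([0.446, 0.068, 0.161], 0.67)]
scene wing_b [([0.584, -0.008, 0.162], 0.76), ([0.446, 0.068, 0.161], 0.67)]
scene rail_entry [([0.596, 0.094, 0.128], 0.68)]
scene lock_gap [([0.569, -0.055, 0.128], 0.76)]
scene tub [([0.406, 0.564, 0.003], 0.84)]
scene jar [([0.443, 0.069, 0.161], 0.67), ([0.433, -0.424, 0.0], 0.56)]
scene cup [([0.631, -0.476, -0.002], 0.97)]
scene scraper [([0.477, 0.403, -0.0], 0.74), ([0.63, -0.476, -0.004], 0.36)]
top housing [([0.511, 0.032, 0.001], 0.66)]
top axis [([0.516, 0.029, 0.136], 0.8), ([0.41, 0.565, 0.003], 0.47)]
top nose [([0.564, 0.122, 0.129], 0.67)]
top wing_a [([0.577, -0.002, 0.162], 0.97), ([0.441, 0.066, 0.159], 0.71)]
top wing_b [([0.577, -0.002, 0.162], 0.97), ([0.441, 0.066, 0.159], 0.71)]
top rail_entry []
top lock_gap [([0.57, -0.057, 0.125], 0.78)]
top tub [([0.407, 0.566, 0.003], 0.56), ([0.516, 0.034, 0.0], 0.55)]
top jar [([0.423, -0.426, 0.004], 0.79)]
top cup [([0.636, -0.478, -0.001], 0.67)]
top scraper [([0.476, 0.403, 0.001], 0.67), ([0.432, -0.422, 0.005], 0.48)]
```

View pics/top0.png

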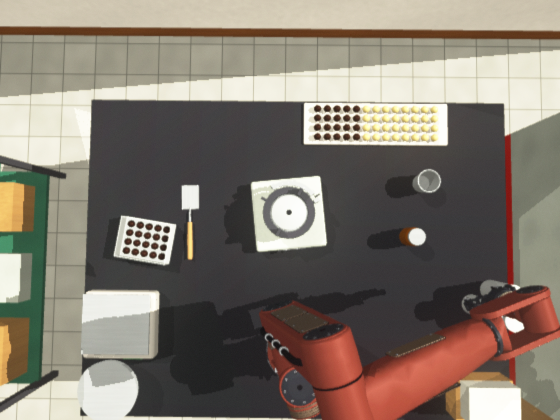

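View pics/scene0.png

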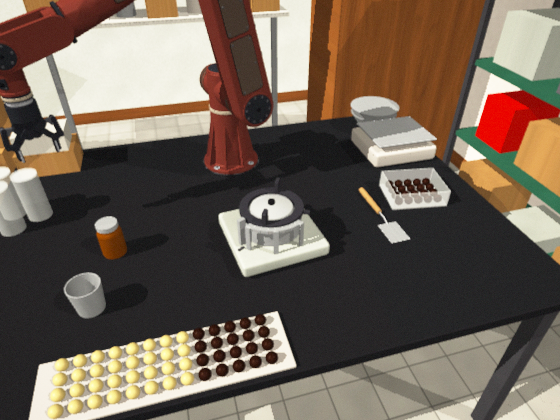

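Top view: housing centred at about (289,212) px with the lid knob in its middle. Scene view: collar at (272,210), one wing each at about (277,187) and (265,215). Jar, cup, tub and spatula are well clear. Next I refine the axis and wing positions.

```bash
cat > h.py <<'E'
from station import ctrl, vision, job, recognise, cut_out, pinpoint
import cv2, numpy as np
def cloud(c):
    im,d=vision.grab_frame(c); m=vision.camera_model(c)
    v,u=np.nonzero(d>0); z=d[v,u]
    P=np.c_[(u-m['cx'])/m['fx']*z,(v-m['cy'])/m['fy']*z,z]
    R=cv2.Rodrigues(np.array(m['rvec'],float))[0]
    return (P-np.array(m['tvec']).ravel())@R
E
python3 - <<'E'
from h import *
C=np.array([.512,.031])
for c in('top','scene'):
    P=cloud(c); r=np.hypot(*(P[:,:2]-C).T)
    k=P[(r<.03)&(P[:,2]>.145)]; print(c,'knob',len(k),k.mean(0).round(4))
    w=P[(r<.105)&(r>.045)&(P[:,2]>.15)&(P[:,2]<.185)]
    a=(w[:,:2]-C)[:,1]>0
    for s in(w[a],w[~a]): print('wing',len(s),s.mean(0).round(4),s[:,2].max().round(3))
    q=P[(r<.3)&(abs(P[:,2]-.055)<.006)][:,:2].astype(np.float32); print('deck',len(q),cv2.minAreaRect(q))
def col(n,lo=.6):
    o=[]
    for c in('top','scene')*3:
        vision.grab_frame(c); o+=[r['point'] for r in pinpoint(c,n) if r['conf']>lo]
    return np.array(o)
for n in('axis','nose','wing_a','lock_gap','rail_entry'): print(n,col(n).round(3).tolist())
E
```

```text
top knob 60 [0.5132 0.0309 0.1501]
wing 30 [0.4439 0.0671 0.1718] 0.177
wing 31 [ 0.581  -0.0045  0.1713] 0.177
deck 2181 ((0.5116012096405029, 0.031085312366485596), (0.2618209719657898, 0.25733065605163574), 5.79818058013916)
scene knob 83 [0.5129 0.0327 0.1494]
wing 53 [0.4472 0.0666 0.166 ] 0.175
wing 70 [ 0.5851 -0.0056  0.166 ] 0.176
deck 2237 ((0.511164128780365, 0.03169194608926773), (0.2623292803764343, 0.2590338885784149), 5.57705020904541)
axis [[0.514, 0.035, 0.136], [0.512, 0.028, 0.136], [0.514, 0.034, 0.136], [0.513, 0.028, 0.136], [0.515, 0.032, 0.134]]
nose [[0.562, 0.122, 0.128], [0.556, 0.122, 0.133], [0.562, 0.122, 0.129], [0.557, 0.122, 0.13]]
wing_a [[0.578, -0.009, 0.16], [0.58, -0.01, 0.165], [0.447, 0.068, 0.162], [0.634, -0.476, -0.001], [0.44, 0.063, 0.157], [0.582, -0.007, 0.161], [0.476, 0.405, 0.003], [0.44, 0.066, 0.158], [0.578, -0.01, 0.158], [0.578, -0.009, 0.162], [0.446, 0.066, 0.162]]
lock_gap [[0.569, -0.058, 0.126], [0.568, -0.056, 0.128], [0.569, -0.06, 0.129], [0.568, -0.054, 0.132], [0.63, -0.476, -0.001], [0.572, -0.057, 0.129], [0.568, -0.055, 0.129]]
rail_entry [[0.596, 0.086, 0.127], [0.598, 0.092, 0.129], [0.595, 0.089, 0.126], [0.599, 0.094, 0.129], [0.597, 0.089, 0.129], [0.598, 0.094, 0.127]]
```

```bash
cat >> h.py <<'E'
from scipy.spatial.transform import Rotation as Ro
def togo(p,az):  # tool down, x axis at world azimuth az
    s=ctrl.get_state(); R=Ro.from_rotvec(s['tcp_rot']); T=Ro.from_rotvec([np.pi*np.cos(az/2),np.pi*np.sin(az/2),0])
    print('t',s['time_s'],'dp',(R.inv().apply(np.array(p)-s['eef_pos'])/.2).round(3),'tw',((R.inv()*T).as_rotvec()/1.5).round(3),'j',np.round(s['joints'],2),'F',np.round(s['contact_force'],1),'pos',np.round(s['eef_pos'],4))
E
python3 -m pendant '{"dp":[[0.1,-0.073,0],[0.2,-0.146,0],[0.3,-0.219,0],[0.4,-0.292,0],[0.5,-0.365,0],[0.6,-0.438,0],[0.7,-0.511,0],[0.8,-0.584,0],[0.9,-0.657,0],[1,-0.73,0]],"twist":[[0,0,-0.09],[0,0,-0.18],[0,0,-0.27],[0,0,-0.36],[0,0,-0.45],[0,0,-0.54],[0,0,-0.63],[0,0,-0.72],[0,0,-0.81],[0,0,-0.9]],"claw":[1,1,1,1,1,1,1,1,1,1]}' 60
python3 -c "
from h import *
togo([.5816,-.0049,.238],2.659)"
```

```text
time_s: 5.3
eef_pos: [0.3755, -0.358, 0.2395]
tcp_rot: [1.993, 2.428, -0.0]
contact_force: [0.0, 0.1, -0.1]
width: 0.0854
gripper_force: 0.0
t 5.3 dp [1.53  1.355 0.007] tw [ 0.     0.    -0.594] j [-0.9  -0.01  1.86  0.    1.29 -1.09] F [ 0.   0.1 -0.1] pos [ 0.3755 -0.358   0.2395]
```

```bash
python3 -m pendant '{"dp":[[0.1,0.09,0],[0.2,0.18,0],[0.3,0.27,0],[0.4,0.36,0],[0.5,0.44,0],[0.6,0.53,0],[0.7,0.62,0],[0.8,0.71,0],[0.9,0.8,0],[1,0.89,0]],"twist":[[0,0,-0.06],[0,0,-0.12],[0,0,-0.18],[0,0,-0.24],[0,0,-0.3],[0,0,-0.36],[0,0,-0.42],[0,0,-0.48],[0,0,-0.54],[0,0,-0.594]],"claw":[1,1,1,1,1,1,1,1,1,1]}'
python3 -c "
from h import *
togo([.5816,-.0049,.238],2.659)"
```

```text
time_s: 6.3
eef_pos: [0.5123, -0.1277, 0.2395]
tcp_rot: [0.755, 3.049, -0.0]
contact_force: [-0.2, -0.5, 0.2]
width: 0.0852
gripper_force: 0.0
t 6.3 dp [-0.02   0.705  0.008] tw [-0.     0.    -0.002] j [-0.38  0.01  1.84 -0.    1.29 -1.46] F [-0.2 -0.5  0.2] pos [ 0.5123 -0.1277  0.2395]
```

```bash
python3 -m pendant '{"dp":[[0,0.12,0],[0,0.24,0],[-0.01,0.36,0],[-0.01,0.48,0],[-0.02,0.6,0],[-0.02,0.68,0],[-0.02,0.7,0],[-0.02,0.7,0],[-0.02,0.7,0],[-0.02,0.7,0]],"twist":[[0,0,0],[0,0,0],[0,0,0],[0,0,0],[0,0,0],[0,0,0],[0,0,0],[0,0,0],[0,0,0],[0,0,0]],"claw":[1,1,1,1,1,1,1,1,1,1]}'
python3 -c "
from h import *
togo([.5816,-.0049,.151],2.659)"
```

```text
time_s: 7.3
eef_pos: [0.5807, -0.0079, 0.2393]
tcp_rot: [-0.762, -3.048, 0.001]
contact_force: [-0.4, -0.0, 0.3]
width: 0.0852
gripper_force: 0.0
t 7.3 dp [0.003 0.016 0.441] tw [-0.    -0.    -0.005] j [-0.13  0.12  1.72 -0.    1.3  -1.22] F [-0.4 -0.   0.3] pos [ 0.5807 -0.0079  0.2393]
```

```bash
python3 -m pendant '{"dp":[[0.003,0.016,0.08],[0.003,0.016,0.18],[0.003,0.016,0.28],[0.003,0.016,0.36],[0.003,0.016,0.41],[0.003,0.016,0.44],[0.003,0.016,0.44],[0.003,0.016,0.44],[0.003,0.016,0.44],[0.003,0.016,0.44]],"twist":[[0,0,0],[0,0,-0.005],[0,0,-0.005],[0,0,-0.005],[0,0,-0.005],[0,0,-0.005],[0,0,-0.005],[0,0,-0.005],[0,0,-0.005],[0,0,-0.005]],"claw":[1,1,1,1,1,1,1,1,1,1]}'
python3 - <<'E'
from h import *
togo([.5816,-.0049,.151],2.659)
im,_=vision.grab_frame('scene'); cv2.imwrite('pics/s1.png',cv2.resize(im[120:290,190:360],None,fx=3,fy=3,interpolation=cv2.INTER_CUBIC))
E
```

```text
time_s: 8.3
eef_pos: [0.5828, -0.004, 0.1524]
tcp_rot: [0.748, 3.049, 0.0]
contact_force: [0.1, 0.8, 0.2]
width: 0.0853
gripper_force: 0.0
t 8.3 dp [ 0.003 -0.007  0.007] tw [0.    0.001 0.001] j [-0.13  0.22  1.79 -0.    1.14 -1.22] F [0.1 0.8 0.2] pos [ 0.5828 -0.004   0.1524]
```

View pics/s1.png

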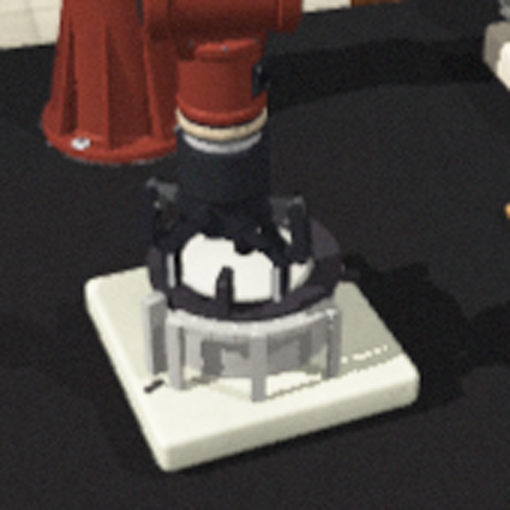

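The open fingers, at about (170,265) and (275,275), straddle the near wing at (224,285), so I close now.

```bash
python3 -m pendant '{"dp":[[0.003,-0.005,0.005],[0.003,-0.005,0.005],[0.003,-0.005,0.005],[0.003,-0.005,0.005],[0.003,-0.005,0.005],[0.003,-0.005,0.005],[0.003,-0.005,0.005],[0.003,-0.005,0.005],[0.003,-0.005,0.005],[0.003,-0.005,0.005]],"twist":[[0,0,0],[0,0,0],[0,0,0],[0,0,0],[0,0,0],[0,0,0],[0,0,0],[0,0,0],[0,0,0],[0,0,0]],"claw":[-1,-1,-1,-1,-1,-1,-1,-1,-1,-1]}' 80
python3 -c "
from h import *
togo([.5816,-.0049,.151],2.659)"
```

```text
time_s: 9.35
eef_pos: [0.5809, -0.005, 0.1505]
tcp_rot: [-0.748, -3.051, 0.002]
contact_force: [-2.6, -3.1, 2.3]
width: 0.0106
gripper_force: 78.7
t 9.35 dp [-0.003  0.002 -0.003] tw [-0.001 -0.     0.001] j [-0.13  0.22  1.79 -0.    1.13 -1.22] F [-2.6 -3.1  2.3] pos [ 0.5809 -0.005   0.1505]
```

```bash
python3 -m pendant '{"dp":[[0,0,0.01],[0,0,0.02],[0,0,0.03],[0,0,0.04],[0,0,0.05],[0,0,0.05],[0,0,0.05],[0,0,0.05],[0,0,0.05],[0,0,0.05]],"twist":[[0,0,0],[0,0,0],[0,0,0],[0,0,0],[0,0,0],[0,0,0],[0,0,0],[0,0,0],[0,0,0],[0,0,0]],"claw":[-1,-1,-1,-1,-1,-1,-1,-1,-1,-1]}'
python3 -c "
from h import *
togo([.5816,-.0049,.141],2.659)
for c in('top','scene'):
  vision.grab_frame(c); print([(np.round(r['point'],3),r['conf']) for r in pinpoint(c,'nose')])"
```

```text
time_s: 10.35
eef_pos: [0.581, -0.005, 0.1421]
tcp_rot: [-0.748, -3.051, 0.002]
contact_force: [-6.9, -3.3, 11.5]
width: 0.0108
gripper_force: 79.7
t 10.35 dp [-0.003  0.002  0.006] tw [-0.001 -0.     0.001] j [-0.13  0.23  1.8  -0.    1.12 -1.22] F [-6.9 -3.3 11.5] pos [ 0.581  -0.005   0.1421]
[(array([0.562, 0.123, 0.121]), 0.6)]
[(array([0.557, 0.124, 0.122]), 0.64)]
```

```bash
python3 -m pendant '{"dp":[[0.001,-0.027,0.006],[0.004,-0.054,0.01],[0.009,-0.081,0.01],[0.015,-0.108,0.01],[0.024,-0.134,0.01],[0.034,-0.159,0.01],[0.046,-0.184,0.01],[0.06,-0.207,0.01],[0.075,-0.23,0.01],[0.092,-0.251,0.01]],"twist":[[0,0,0.047],[0,0,0.093],[0,0,0.14],[0,0,0.187],[0,0,0.233],[0,0,0.28],[0,0,0.327],[0,0,0.373],[0,0,0.42],[0,0,0.467]],"claw":[-1,-1,-1,-1,-1,-1,-1,-1,-1,-1]}'
python3 - <<'E'
from h import *
a=-.4828-.7; togo([.5125+.078*np.cos(a),.0313+.078*np.sin(a),.140],a+np.pi)
for c in('top','scene'):
  vision.grab_frame(c); print([(np.round(r['point'],3),r['conf']) for r in pinpoint(c,'nose')])
E
```

```text
time_s: 11.55
eef_pos: [0.5418, -0.0415, 0.1405]
tcp_rot: [1.75, 2.607, -0.003]
contact_force: [-6.4, -4.2, 11.1]
width: 0.0107
gripper_force: 80.5
t 11.55 dp [0.003 0.002 0.003] tw [-0.     0.002  0.   ] j [-0.2   0.15  1.89 -0.    1.1  -0.59] F [-6.4 -4.2 11.1] pos [ 0.5418 -0.0415  0.1405]
[(array([0.608, 0.071, 0.117]), 0.83)]
[(array([0.604, 0.071, 0.119]), 0.56)]
```

The nose has passed under the rail (z about 0.118, joint about 0.81), so I keep turning.

```bash
python3 -m pendant '{"dp":[[0.001,-0.027,0],[0.004,-0.054,0],[0.009,-0.081,0],[0.015,-0.108,0],[0.024,-0.134,0],[0.034,-0.159,0],[0.046,-0.184,0],[0.06,-0.207,0],[0.075,-0.23,0],[0.092,-0.251,0]],"twist":[[0,0,0.047],[0,0,0.093],[0,0,0.14],[0,0,0.187],[0,0,0.233],[0,0,0.28],[0,0,0.327],[0,0,0.373],[0,0,0.42],[0,0,0.467]],"claw":[-1,-1,-1,-1,-1,-1,-1,-1,-1,-1]}'
python3 - <<'E'
from h import *
a=-.4828-1.4; togo([.5125+.078*np.cos(a),.0313+.078*np.sin(a),.140],a+np.pi)
for c in('top','scene'):
  vision.grab_frame(c); print([(np.round(r['point'],3),r['conf']) for r in pinpoint(c,'nose')])
E
```

```text
time_s: 12.75
eef_pos: [0.4876, -0.0444, 0.1401]
tcp_rot: [2.538, 1.848, -0.006]
contact_force: [-7.9, -7.5, 12.4]
width: 0.0105
gripper_force: 80.1
t 12.75 dp [0.008 0.002 0.   ] tw [-0.     0.003 -0.   ] j [-0.23  0.04  2.01 -0.01  1.09  0.08] F [-7.9 -7.5 12.4] pos [ 0.4876 -0.0444  0.1401]
[(array([0.614, 0.001, 0.119]), 0.72)]
[(array([ 0.613, -0.001,  0.119]), 0.65), (array([0.541, 0.105, 0.154]), 0.55)]
```

```bash
python3 -m pendant '{"dp":[[0.001,-0.027,0],[0.004,-0.054,0],[0.01,-0.081,0],[0.017,-0.108,0],[0.026,-0.134,0],[0.036,-0.159,0],[0.048,-0.184,0],[0.062,-0.207,0],[0.077,-0.23,0],[0.096,-0.253,0]],"twist":[[0,0,0.047],[0,0,0.093],[0,0,0.14],[0,0,0.187],[0,0,0.233],[0,0,0.28],[0,0,0.327],[0,0,0.373],[0,0,0.42],[0,0,0.472]],"claw":[-1,-1,-1,-1,-1,-1,-1,-1,-1,-1]}'
python3 - <<'E'
from h import *
a=-.4828-2.1; togo([.5125+.078*np.cos(a),.0313+.078*np.sin(a),.140],a+np.pi); print(ctrl.get_state()['moment'])
for c in('top','scene')*2:
  vision.grab_frame(c); print([(np.round(r['point'],3),r['conf']) for n in('nose','lock_gap') for r in pinpoint(c,n)])
E
```

```text
time_s: 13.95
eef_pos: [0.4438, -0.0104, 0.1392]
tcp_rot: [3.022, 0.85, -0.01]
contact_force: [-11.9, -8.6, 12.2]
width: 0.0105
gripper_force: 80.0
t 13.95 dp [ 0.012  0.005 -0.004] tw [ 0.     0.004 -0.007] j [-0.18 -0.06  2.11 -0.01  1.09  0.85] F [-11.9  -8.6  12.2] pos [ 0.4438 -0.0104  0.1392]
[-0.99150883  1.38379581  0.06392142]
[(array([ 0.57 , -0.057,  0.116]), 0.6), (array([ 0.57 , -0.058,  0.125]), 0.68)]
[(array([ 0.565, -0.061,  0.12 ]), 0.59), (array([ 0.566, -0.052,  0.128]), 0.94)]
[(array([ 0.566, -0.06 ,  0.118]), 0.78), (array([ 0.57 , -0.058,  0.131]), 0.8)]
[(array([ 0.562, -0.059,  0.117]), 0.85), (array([ 0.569, -0.056,  0.128]), 0.56)]
```

```bash
python3 -m pendant '{"dp":[[0.006,0.002,0],[0.006,0.002,-0.01],[0.006,0.002,-0.02],[0.006,0.002,-0.03],[0.006,0.002,-0.04],[0.006,0.002,-0.05],[0.006,0.002,-0.055],[0.006,0.002,-0.055],[0.006,0.002,-0.055],[0.006,0.002,-0.055]],"twist":[[0,0,0],[0,0,0],[0,0,0],[0,0,0],[0,0,0],[0,0,0],[0,0,0],[0,0,0],[0,0,0],[0,0,0]],"claw":[-1,-1,-1,-1,-1,-1,-1,-1,-1,-1]}'
python3 - <<'E'
from h import *
a=-.4828-2.1; togo([.5125+.078*np.cos(a),.0313+.078*np.sin(a),.151],a+np.pi)
for c in('top','scene')*2:
  vision.grab_frame(c); print([(np.round(r['point'],3),r['conf']) for r in pinpoint(c,'nose')])
E
```

```text
time_s: 15.55
eef_pos: [0.4437, -0.0103, 0.1485]
tcp_rot: [3.022, 0.854, -0.014]
contact_force: [-12.4, -9.6, 5.9]
width: 0.0107
gripper_force: 79.2
t 15.55 dp [ 0.012  0.006 -0.012] tw [-0.001  0.006 -0.005] j [-0.18 -0.07  2.1  -0.01  1.12  0.84] F [-12.4  -9.6   5.9] pos [ 0.4437 -0.0103  0.1485]
[(array([ 0.569, -0.058,  0.125]), 0.88)]
[(array([ 0.56 , -0.058,  0.13 ]), 0.79)]
[(array([ 0.57 , -0.059,  0.127]), 0.87)]
[(array([ 0.562, -0.06 ,  0.128]), 0.9), (array([0.511, 0.028, 0.136]), 0.41)]
```

```bash
python3 -m pendant '{"dp":[[-0.005,0,-0.005],[-0.01,0,-0.01],[-0.01,0,-0.01],[-0.01,0,-0.01],[-0.01,0,-0.01],[-0.01,0,-0.01],[-0.01,0,-0.01],[-0.01,0,-0.01],[-0.01,0,-0.01],[-0.01,0,-0.01]],"twist":[[0,0,0],[0,0,0],[0,0,0],[0,0,0],[0,0,0],[0,0,0],[0,0,0],[0,0,0],[0,0,0],[0,0,0]],"claw":[-1,-1,0.2,0.5,0.5,0.5,0.5,0.5,0.5,0.5]}'
python3 -m pendant '{"dp":[[0,0,-0.04],[0,0,-0.1],[0,0,-0.18],[0,0,-0.3],[0,0,-0.45],[0,0,-0.6],[0,0,-0.7],[0,0,-0.75],[0,0,-0.75],[0,0,-0.75]],"twist":[[0,0,0],[0,0,0],[0,0,0],[0,0,0],[0,0,0],[0,0,0],[0,0,0],[0,0,0],[0,0,0],[0,0,0]],"claw":[0.5,0.5,0.5,0.5,0.5,0.5,0.5,0.5,0.5,0.5]}'
python3 - <<'E'
from h import *
C=np.array([.5125,.0313]); P=cloud('scene'); r=np.hypot(*(P[:,:2]-C).T)
w=P[(r<.105)&(r>.045)&(P[:,2]>.15)&(P[:,2]<.185)]
for s in(w[w[:,1]>C[1]],w[w[:,1]<C[1]]): print('wing',len(s),s.mean(0).round(4),s[:,2].max().round(3))
for c in('top','scene')*3:
  im,_=vision.grab_frame(c); print(c,[(np.round(r['point'],3),r['conf']) for n in('nose','lock_gap') for r in pinpoint(c,n)[:1]])
print(ctrl.get_state()['time_s'],ctrl.get_state()['contact_force'])
cv2.imwrite('pics/s2.png',cv2.resize(im[150:290,200:340],None,fx=4,fy=4,interpolation=cv2.INTER_CUBIC))
E
```

```text
time_s: 16.95
eef_pos: [0.4454, -0.0095, 0.1513]
tcp_rot: [-3.023, -0.855, -0.0]
contact_force: [0.8, -0.3, -0.1]
width: 0.0636
gripper_force: 0.0
time_s: 17.95
eef_pos: [0.4449, -0.0094, 0.3007]
tcp_rot: [-3.023, -0.855, 0.001]
contact_force: [-0.2, 0.2, -1.0]
width: 0.064
gripper_force: 0.0
wing 94 [0.5798 0.0715 0.165 ] 0.176
wing 79 [ 0.448  -0.0087  0.1647] 0.175
top [(array([ 0.57 , -0.058,  0.129]), 0.83), (array([ 0.569, -0.06 ,  0.127]), 0.76)]
scene [(array([ 0.561, -0.058,  0.13 ]), 0.64), (array([ 0.571, -0.056,  0.127]), 0.62)]
top [(array([ 0.569, -0.058,  0.126]), 0.67)]
scene [(array([ 0.564, -0.058,  0.13 ]), 0.62), (array([ 0.564, -0.057,  0.126]), 0.68)]
top [(array([ 0.57 , -0.063,  0.129]), 0.89), (array([ 0.569, -0.057,  0.127]), 0.79)]
scene [(array([ 0.564, -0.056,  0.128]), 0.61), (array([ 0.57 , -0.056,  0.129]), 0.65)]
18.9 [-0.36389257  0.62732231  0.67462319]
```

View pics/s2.png

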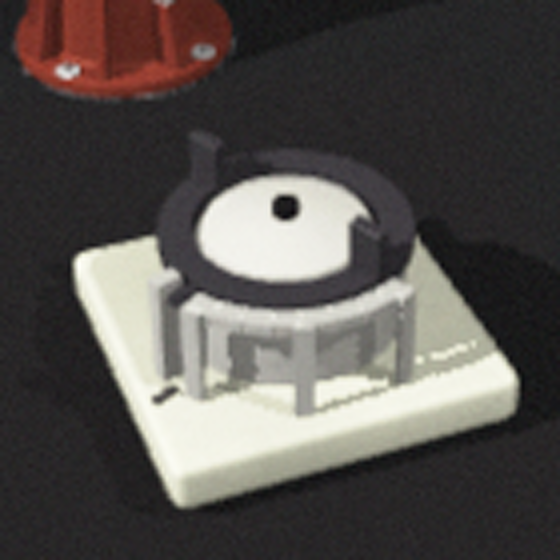

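The collar is sprung up with its nose in the gap at about (178,288) px between stop and rail. It sits at about 2.22 rad with its wing tops back at their raised height, and the gripper is clear.

```bash
python3 -c "
from station import job
print(job.sign_off())"
```

```text
the job is handed in; nothing more can be done
None
```

The collar is locked and the job is handed in: by my camera measurements the nose stands in the gap at about 2.22 rad, sprung back up to its raised height. The gripper is clear above it, and the arm kept away from the tub, jar, cup and spatula; `sign_off` gave no verdict.

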